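# Reset the stroke of the laundry dosing pump by clicks from its stop

### The job

Reset the stroke of the softener dosing pump on the folding table: turn its round knob clockwise until you feel it come up against its stop, without forcing it, then turn it back exactly four clicks and let go. Then swing the clear cover fully shut over it, leaving the bottle, cup and brush where they are.

Things in the scene. Friction and masses are not known exactly. Their poses are not given: they have to be found in the camera images.
- pump: grey dosing pump fixed to the table. Housing 150 x 150 mm, flat top deck 130 mm above the table. Origin on the table under the knob's axis, mid-housing; z up, -x the front with the panel, +y the side with the cover's hinge, -y the side with the white dosing head (reaches y = -0.112 m, no higher than 116 mm).
- knob_grip (a point): point on the knob's axis 155 mm above the table: the height to grip. The stroke knob is a metal skirt disc (diameter 50 mm, 131 to 135 mm above the table) with a black bar grip on it, 44 mm long, 14 mm wide, up to 165 mm, on a vertical axis through the pump's origin. Own x axis: along the bar towards the white mark on top. The mark does not tell where the stop is: the knob was pressed on anyhow.
- knob_top (a point): centre of the knob's top. The knob turns clockwise (seen from above) to its stop, back about 12 clicks. 20 clicks a turn, 0.314 rad each; up to 0.15 N m to get over one; let go, it settles in the nearest click. Starts 5 to 7 clicks from the stop. The stop is at a click position, sprung (about 6 N m/rad), and is damaged by more than 0.6 N m (0.11 rad past it).
- rod_end (a point): end of the stroke rod inside the housing, moved by the knob through a thread; not visible. In the pump's frame 40.0 mm up with the knob at its stop, and 0.2 mm higher for every click back: too little to measure from here, but it is the setting that counts.
- cover (a joint): angle of the clear plastic cover: 0 fully shut, 2.1 rad widest open, standing up and over to the pump's +y side; starts at 1.65 to 1.9. It is a hood 130 mm (pump x) by 140 mm (away from the hinge), 44 mm deep, 3 mm walls; stiff hinge, stays where it is left, about 0.2 N m to swing it. It clears the knob in any position when it shuts.
- cover_hinge (a point): middle of the cover's hinge line, which runs along the pump's x axis at pump y = 0.077, 130.5 mm above the table.
- cover_edge (a point): middle of the cover's free outer edge: 140 mm from the hinge line, on the hood's outer top face 44 mm above its rim. With the cover shut it is at pump y = -0.063, 174.5 mm above the table. A black finger lip 50 mm wide projects 11 mm beyond it.
- bottle: white detergent bottle, diameter 72 mm, 165 mm tall; origin in the middle of its underside. Bystander.
- cup: grey measuring cup, diameter 72 mm, 75 mm tall; origin in the middle of its underside. Bystander.
- brush: lint brush, 200 mm long, lying; origin under its middle. Bystander.

How it is judged:
By the outcome, as a careful person would: the job done as asked, in the order asked, and still so for the second after the job is handed in, with the robot touching nothing.
It also fails if it takes over 70 s, if anything falls off the work surface, if the arm or the gripper's body presses on something with over 40 N, if the wrist force passes 120 N, or if a joint passes its speed limit or range.

### The arm

A 6-joint arm with a two-finger parallel gripper is mounted at the origin on the work surface. World frame = base frame: x ahead of the robot, y to its left, z up, the work surface at z = 0. Lengths are in mm, angles in rad, forces in N, time in s.
With the tool pointing down it reaches from about 350 to 875 mm from the base axis. Payload 4.2 kg.
Tool frame: the origin (TCP) lies at the very end of the fingers, on their centre line; the grasp point (between the pads) lies 19 mm behind it; y points along the fingers, z is the direction in which the jaws open and shut, and the axes are right-handed (so a half turn about y gives the same grasp; the last joint's range is limited). The gripper opens to 85 mm and grips with 20 to 120 N. Pads are 22 mm wide; open, the fingers measure 114 mm over their backs; the gripper's body (76 mm by 85 mm) begins 54 mm behind the grasp point. The pads swing forward as they close: fully open they stand 13 mm farther back than shut.
Start: joints at [-1.078, 0.385, 0.008, 0, -1.194, -0.259], TCP at [144.815, -607.97, 231.312] pointing down, gripper open.
Joint ranges: [-3.14, 3.14], [-1.21, 2.06], [-1.07, 1.41], [-3.16, 2.05], [-2.99, -0.16], [-3.1, 3.1]. Speed limits (rad/s): [2.79, 2.79, 3.14, 3.14, 3.14, 3.14].

### API

Orientations are given as a unit quaternion [x, y, z, w].
In Python, from bench import arm gives the robot as it stands.
- The arm moves only by the shell command python3 -m creep 'ROWS'. ROWS is JSON, a list of rows, each an object with "delta_pos": the shift along the tool's x, y, z in mm, a list of three; "rot": the turn, a rotation vector about the tool's x, y, z in rad, a list of three; "jaw": the finger opening in mm, from 0 to 85.4. A call has exactly 10 rows; each row shifts and turns the commanded pose from where the row before left it, along the tool's axes as they then stand; what a row does not reach is not made up. A row lasts 1/12 s, in which the tool goes at most 41.7 mm and 7.16 degrees, less where a joint would pass 70% of its speed; a pose out of reach is approached as far as the arm can. A call is refused whole if a number of a shift passes 41.7 or a number of a turn 0.125, either way. A call with a gripper value outside its range is refused whole. The fingers move at their own pace and stop on an object; the grip force is fixed at half the most. Time passes only in rows, so rows that do not move let the fingers close, or fill a call up. It gives the time, the measured TCP pose, the force and the opening at its end, in the units of the state.
- arm.read_state(): the state, without advancing time (a new reading comes with each control period).
- arm.get_image(name): name is "scene" or "top"; returns the picture (420x560x3 uint8, red, green, blue); there is no depth.
- arm.calibration(name): a dict with "intrinsics" (3x3 intrinsics, pixels), "R" (3x3) and "t" (3): a world point X has camera coordinates R X + t. Camera axes: x right, y down, z forward; pixel columns grow to the right and rows downward; lengths in mm; the calibration is good to about 2 mm. A picture is of the moment at which its call begins. calibration takes no time and is no camera call.
- arm.job_done(): hands the job in, once; it reports no verdict.
Trained networks look in the newest picture that a camera, given by its name, has taken for a name from the list of things; names that differ only in an ending like _2 or _b are one class to them, and where a whole thing is asked for, a point or a joint stands for the part that bears it (a point fixed in the world has none). Each returns a list of dicts, best first, with "p" (0 to 1); they miss things now and then, are a little off and sometimes report something else, mostly with a low value. They report only what shows in the picture. A call takes as long as a camera call.
- arm.find_in(camera, target): "location" ([column, row] in pixels, amid what is visible of it).
- arm.masks_of(camera, target): "pixels" (420x560 bool, what is visible of it) and "location" ([column, row] in pixels, amid what is visible of it).
The state is a dict: "clock": time; "joints": joint angles; "joint_vel": joint speeds; "joint_efforts": joint torques, N m; "position": TCP position; "ee_rot": TCP orientation; "contact_force": force on the tool from outside, world axes, zero at the start; "wrist_torque": the same for the moment, N m; "gripper_width": finger opening in mm.
Only numpy, scipy, OpenCV 4.12 (cv2) and the standard library are available. Lean on these libraries where they do the work, as an engineer would, in place of code of your own. Each camera call takes 0.05 s, during which the arm holds its last target. There are 200 camera calls.

## Working session

There is one attempt and no reset: what is moved stays moved. The work goes in short steps, Python scripts to look and compute and a shell command to move; the robot and the scene stay as the last step left them, time stands still between calls to the robot, and variables do not carry over. Pictures are saved under pics/ and viewed, about 8 in all and at most 12, crops included, and the job is handed in when it is done.

```bash
mkdir -p pics; ls
python3 - <<'E'
from bench import arm
import cv2,numpy as np
s=arm.read_state()
for k in s: print(k,np.round(s[k],3))
for c in ("scene","top"):
    im=arm.get_image(c); cv2.imwrite(f"pics/{c}0.png",im[:,:,::-1])
    k=arm.calibration(c); print(c,{a:np.round(k[a],3).tolist() for a in k})
    for t in ("pump","knob_top","cover_hinge","cover_edge","bottle","cup","brush"):
        print(t,[(np.round(d["location"],1).tolist(),round(d["p"],2)) for d in arm.find_in(c,t)[:2]])
a=cv2.imread("pics/scene0.png");b=cv2.imread("pics/top0.png")
E
```

```text
pics
clock 0.0
joints [-1.078e+00  3.860e-01  7.000e-03 -1.000e-03 -1.194e+00 -2.590e-01]
joint_vel [-0.     0.002 -0.    -0.001 -0.002 -0.001]
joint_efforts [ 1.0000e-03 -3.9229e+01  1.8840e+01  4.1860e+00 -5.0000e-03  0.0000e+00]
position [ 144.677 -607.441  230.21 ]
ee_rot [-0.702 -0.082  0.083  0.703]
contact_force [0.491 0.207 0.957]
wrist_torque [ 0.037 -0.038 -0.023]
gripper_width 85.526
scene {'intrinsics': [[459.041, 0.0, 285.315], [0.0, 459.041, 214.78], [0.0, 0.0, 1.0]], 'R': [[0.567, 0.824, -0.015], [0.651, -0.459, -0.604], [-0.505, 0.333, -0.797]], 't': [-274.374, -259.586, 1580.287]}
pump [([298.6, 202.1], 0.77)]
knob_top [([282.3, 205.0], 0.62)]
cover_hinge [([312.3, 162.3], 0.68)]
cover_edge [([312.2, 161.5], 0.69)]
bottle [([253.4, 284.2], 0.65)]
cup []
brush [([222.2, 268.1], 0.78)]
top {'intrinsics': [[437.364, 0.0, 284.439], [0.0, 437.364, 206.544], [0.0, 0.0, 1.0]], 'R': [[0.027, -1.0, -0.004], [-0.997, -0.027, -0.075], [0.075, 0.006, -0.997]], 't': [-7.884, 496.183, 1178.363]}
pump [([273.4, 208.1], 0.95)]
knob_top [([284.8, 210.6], 0.69)]
cover_hinge [([238.1, 221.4], 0.57)]
cover_edge [([237.6, 221.9], 0.96)]
bottle [([356.4, 169.5], 0.8), ([239.1, 218.8], 0.41)]
cup [([222.9, 253.7], 0.88), ([238.6, 217.7], 0.26)]
brush [([367.5, 216.5], 0.84)]
```

Run:
```python
import cv2
a=cv2.imread("pics/scene0.png");b=cv2.imread("pics/top0.png")
cv2.imwrite("pics/s1.png",cv2.resize(a[100:330,150:410],None,fx=2.6,fy=2.6,interpolation=cv2.INTER_CUBIC))
cv2.imwrite("pics/t1.png",cv2.resize(b[130:290,190:400],None,fx=3.7,fy=3.7,interpolation=cv2.INTER_CUBIC))
```

```text
(no output)
```

View pics/s1.png

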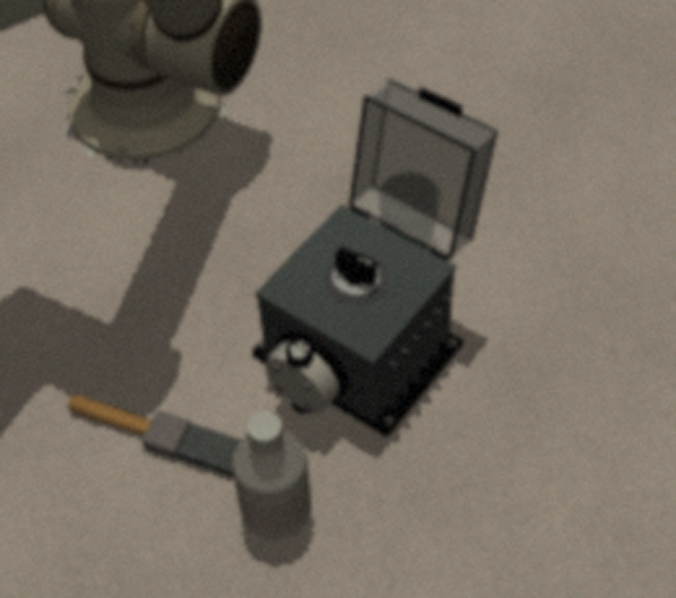

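View pics/t1.png

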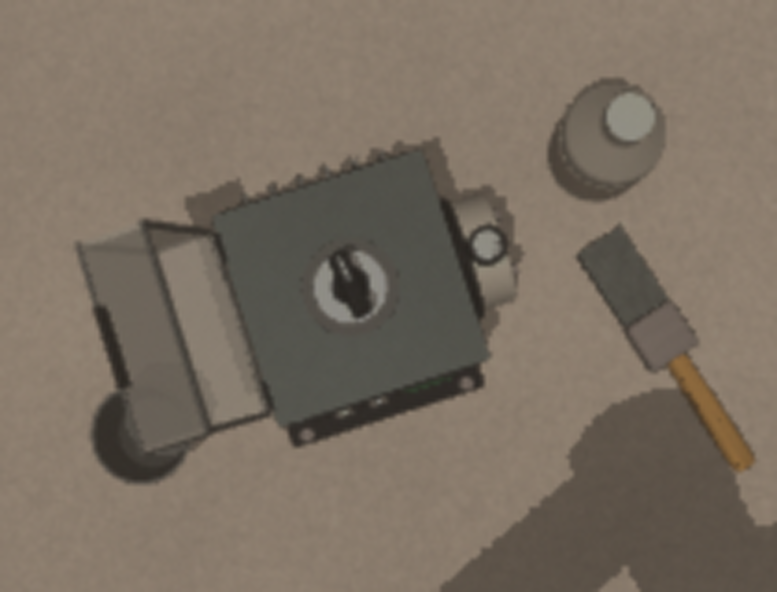

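```bash
cat > h.py <<'E'
from bench import arm
import numpy as np
from scipy.optimize import least_squares
from scipy.spatial.transform import Rotation as Ro
def proj(c,X):
    k=arm.calibration(c); p=(np.array(k["R"])@np.atleast_2d(X).T).T+k["t"]
    q=(np.array(k["intrinsics"])@p.T).T; return q[:,:2]/q[:,2:]
def P(pose,L):
    x,y,a=pose; L=np.atleast_2d(L); c,s=np.cos(a),np.sin(a)
    return np.c_[x+c*L[:,0]-s*L[:,1],y+s*L[:,0]+c*L[:,1],L[:,2]]
def ray(c,px,z):
    f=lambda v: proj(c,[v[0],v[1],z])[0]-px
    return least_squares(f,[450,0]).x
def st():
    s=arm.read_state(); R=Ro.from_quat(s["ee_rot"]).as_matrix()
    return s,R
E
python3 - <<'E'
from h import *
T=np.array([(215,215),(422,150),(487,357),(275,418),(351,284)])/3.7+[190,130]
S=np.array([(455,265),(375,362),(258,293),(345,208)])/2.6+[150,100]
L=np.array([(75,75,130),(75,-75,130),(-75,-75,130),(-75,75,130),(0,0,133)])
def f(v): return np.r_[(proj("top",P(v,L))-T).ravel(),(proj("scene",P(v,L[:4]))-S).ravel()]
r=least_squares(f,[450,0,.3]); print(r.x); print(np.round(f(r.x),1))
v=r.x
# bar: endpoints
a=ray("top",np.array([340,250])/3.7+[190,130],165);b=ray("top",np.array([362,312])/3.7+[190,130],165)
print("bar",a,b,np.arctan2(*(a-b)[::-1]),(a+b)/2)
# cover angle from lip in both views
def ce(a):
    return P(v,[0,77-140*np.cos(a)+44*np.sin(a),130.5+140*np.sin(a)+44*np.cos(a)])
for c,p in (("top",np.array([112,347])/3.7+[190,130]),("scene",np.array([440,102])/2.6+[150,100])):
    for a in (1.6,1.7,1.8,1.9): print(c,a,proj(c,ce(a))[0]-p)
for n,p,z in (("cup",(222.9,253.7),40),("bottle",(356.4,169.5),90)): print(n,ray("top",np.array(p),z))
s,R=st(); print(R.round(3), "zyaw",np.arctan2(R[1,2],R[0,2]))
E
```

```text
[4.88945953e+02 4.69439394e+00 3.28342243e-01]
[-1.3 -1.8  0.2 -1.9  0.9 -0.5  0.2  1.1 -0.4 -0.7  0.9 -0.2 -1.  -0.3
 -1.5 -1.2 -1.2 -2.6]
bar [506.68303742  11.33112442] [466.71966732  -4.03571351] 0.3670934166971947 [486.70135237   3.64770546]
top 1.6 [ 8.67315467 -5.44143064]
top 1.7 [ 3.00579887 -3.46106049]
top 1.8 [-2.23448436 -1.56210697]
top 1.9 [-6.98334521  0.23061812]
scene 1.6 [-3.87775056  2.95864742]
scene 1.7 [-0.99161391  1.5205164 ]
scene 1.8 [1.68693357 0.6148181 ]
scene 1.9 [4.13279322 0.23680334]
cup [364.09198045 166.0686486 ]
bottle [ 591.95629395 -178.49646755]
[[ 0.973  0.    -0.232]
 [ 0.232 -0.     0.973]
 [ 0.    -1.    -0.   ]] zyaw 1.8045554698647386
```

```bash
R='{"delta_pos":[23.8,0,25.8],"rot":[0,0,0],"jaw":85}'
python3 - <<'E'
from h import *
import cv2
b=cv2.imread("pics/top0.png")
T=np.array([351,284])/3.7+[190,130]
x0,y0=(T-14).astype(int)
c=cv2.cvtColor(b[y0:y0+28,x0:x0+28],cv2.COLOR_BGR2GRAY)
print(x0,y0); print(c[3:26,2:27])
for m in arm.masks_of("top","knob_top")[:1]:
    k=m["pixels"].astype(np.uint8); mm=cv2.moments(k,True); cnt=max(cv2.findContours(k,0,2)[0],key=len)
    print(mm["m10"]/mm["m00"],mm["m01"]/mm["m00"],k.sum(),cv2.minAreaRect(cnt))
    px=np.array([mm["m10"],mm["m01"]])/mm["m00"]; print(ray("top",px,133),ray("top",px,150))
E
python3 -m creep '[{"delta_pos":[23.8,0,25.8],"rot":[0,0,0],"jaw":85},{"delta_pos":[23.8,0,25.8],"rot":[0,0,0],"jaw":85},{"delta_pos":[23.8,0,25.8],"rot":[0,0,0],"jaw":85},{"delta_pos":[23.8,0,25.8],"rot":[0,0,0],"jaw":85},{"delta_pos":[23.8,0,25.8],"rot":[0,0,0],"jaw":85},{"delta_pos":[23.8,0,25.8],"rot":[0,0,0],"jaw":85},{"delta_pos":[23.8,0,25.8],"rot":[0,0,0],"jaw":85},{"delta_pos":[23.8,0,25.8],"rot":[0,0,0],"jaw":85},{"delta_pos":[23.8,0,25.8],"rot":[0,0,0],"jaw":85},{"delta_pos":[23.8,0,25.8],"rot":[0,0,0],"jaw":85}]'
```

```text
270 192
[[ 80  81  81  80  80  80  79  74  79  80  78  78  77  79  79  80  79  75
   71  78  80  80  81  81  80]
 [ 81  81  80  80  79  74  79  79  79  77  75  63  62  65  77  79  79  79
   77  76  81  80  81  81  81]
 [ 81  81  80  79  74  78  79  79  74  62  55  55  62  68  79  88  84  80
   79  79  80  80  82  82  81]
 [ 82  81  80  79  79  79  78  74  52  47  43  44  64  96 126 130 112  93
   83  80  79  79  80  81  80]
 [ 81  80  74  78  79  79  74  54  50  74  51  45  63  95 110 136 136 130
  105  84  79  79  80  81  81]
 [ 82  81  79  78  80  91  98  51  49  79  82  49  53  90 104 133 139 139
  131 106  84  79  79  80  81]
 [ 82  80  79  80  90 129 125  59  43  69 114  61  47  68  92 108 137 140
  139 132 104  83  79  80  81]
 [ 81  79  80  87 114 137 132  85  45  52  86  81  48  44  58  88 131 139
  140 139 130  93  80  79  79]
 [ 80  79  81  97 133 139 138 124  57  47  78 115  60  40  40  53  86 131
  139 139 136 116  85  79  79]
 [ 80  80  86 114 137 139 139 130  62  40  55  87  75  45  38  40  53  95
  135 139 139 131  97  81  78]
 [ 79  80  92 132 139 140 139 127  58  38 
[... 759 characters left out ...]
 40  44
   68 104 128  98  82  79  79]
 [ 84  79  80  82 100 132 140 140 139 140 139 130  85  45  42  41  40  45
   77 125 105  83  80  79  76]
 [ 83  81  79  80  84 101 133 139 140 140 139 138 125  60  41  40  46  66
  102 119  84  80  80  77  72]
 [ 84  83  81  79  80  83 100 127 136 139 139 140 132  86  54  61  87 118
   97  88  81  79  79  74  80]
 [ 83  83  82  77  79  80  82  90 101 129 135 135 134 125 106 120 107  92
   83  80  79  80  81  81  83]
 [ 83  83  82  81  77  78  80  80  82  91  96  97  96  96  88  90  86  81
   81  79  80  81  83  83  83]]
clock: 1.68
position: [317.1, -300.4, 231.7]
ee_rot: [0.702, 0.083, -0.082, -0.702]
contact_force: [1.2, -0.7, 0.4]
gripper_width: 85.0
```

```bash
python3 - <<'E'
from h import *
import cv2
c0=ray("top",np.array([284.2,207.0]),133); print("disc centre",c0)
for cam in ("top","scene"):
    g=cv2.cvtColor(cv2.imread(f"pics/{cam}0.png"),cv2.COLOR_BGR2GRAY)
    U=8; p0=np.round(proj(cam,[*c0,140])[0]).astype(int)-16
    big=cv2.resize(g[p0[1]:p0[1]+32,p0[0]:p0[0]+32],None,fx=U,fy=U,interpolation=cv2.INTER_LINEAR).astype(float)
    big=np.clip(big,40,85)   # bar dark vs rest
    res=[]
    for x in np.arange(-6,7,2):
     for y in np.arange(-6,7,2):
      for a in np.arange(-.1,.9,.05):
        L=[(sx*22,sy*7,z) for sx in(1,-1) for sy in(1,-1) for z in(135,165)]
        q=(proj(cam,P((c0[0]+x,c0[1]+y,a),L))-p0+.5)*U
        m=cv2.fillConvexPoly(np.zeros(big.shape,np.uint8),cv2.convexHull(q.astype(np.int32)),1)
        d=cv2.dilate(m,np.ones((17,17)))-m
        res.append((big[d>0].mean()-big[m>0].mean(),x,y,round(a,2)))
    res.sort(reverse=True); print(cam,[tuple(np.round(r,2).tolist()) for r in res[:8]])
E
python3 -m creep '[{"delta_pos":[23.8,0,25.8],"rot":[0,0,0],"jaw":85},{"delta_pos":[23.8,0,25.8],"rot":[0,0,0],"jaw":85},{"delta_pos":[23.8,0,25.8],"rot":[0,0,0],"jaw":85},{"delta_pos":[23.8,0,25.8],"rot":[0,0,0],"jaw":85},{"delta_pos":[23.8,0,25.8],"rot":[0,0,0],"jaw":85},{"delta_pos":[23.8,0,25.8],"rot":[0,0,0],"jaw":85},{"delta_pos":[23.8,0,25.8],"rot":[0,0,0],"jaw":85},{"delta_pos":[23.8,0,25.8],"rot":[0,0,0],"jaw":85},{"delta_pos":[23.8,0,25.8],"rot":[0,0,0],"jaw":85},{"delta_pos":[23.8,0,25.8],"rot":[0,0,0],"jaw":85}]'
for i in 1 2; do python3 -m creep '[{"delta_pos":[0,0,0],"rot":[0,-0.109,0],"jaw":85},{"delta_pos":[0,0,0],"rot":[0,-0.109,0],"jaw":85},{"delta_pos":[0,0,0],"rot":[0,-0.109,0],"jaw":85},{"delta_pos":[0,0,0],"rot":[0,-0.109,0],"jaw":85},{"delta_pos":[0,0,0],"rot":[0,-0.109,0],"jaw":85},{"delta_pos":[0,0,0],"rot":[0,-0.109,0],"jaw":85},{"delta_pos":[0,0,0],"rot":[0,-0.109,0],"jaw":85},{"delta_pos":[0,0,0],"rot":[0,-0.109,0],"jaw":85},{"delta_pos":[0,0,0],"rot":[0,-0.109,0],"jaw":85},{"delta_pos":[0,0,0],"rot":[0,-0.109,0],"jaw":85}]'; done; python3 -c "
from h import *
s,R=st();print(s['joints'],R.round(3))"
```

```text
disc centre [486.46537768   5.3738792 ]
top [(21.54, 2.0, 0.0, 0.45), (21.1, 2.0, 0.0, 0.5), (20.64, 2.0, 0.0, 0.4), (20.13, 2.0, 0.0, 0.55), (20.06, 0.0, 0.0, 0.5), (20.0, 0.0, 0.0, 0.45), (19.72, 0.0, 0.0, 0.4), (19.39, 0.0, -2.0, 0.5)]
scene [(21.86, 2.0, -4.0, 0.35), (21.73, 2.0, -4.0, 0.3), (21.57, 2.0, -4.0, 0.4), (21.43, 2.0, -4.0, 0.45), (21.37, 2.0, -4.0, 0.25), (21.19, 4.0, -4.0, 0.35), (21.04, 4.0, -4.0, 0.4), (21.01, 4.0, -4.0, 0.3)]
clock: 2.52
position: [488.9, 6.0, 231.7]
ee_rot: [-0.702, -0.083, 0.082, 0.702]
contact_force: [0.7, -1.5, -0.5]
gripper_width: 84.7
clock: 3.35
position: [488.3, 4.3, 231.5]
ee_rot: [0.557, 0.436, -0.436, -0.557]
contact_force: [0.7, -0.4, 0.0]
gripper_width: 85.1
clock: 4.18
position: [488.3, 4.3, 231.4]
ee_rot: [0.25, 0.662, -0.661, -0.25]
contact_force: [-0.4, -0.3, -0.5]
gripper_width: 84.8
[ 3.42132724e-01  1.50598329e-01 -3.16558411e-01  4.66762699e-06
 -1.10335726e+00  5.06308776e-01] [[-0.75   0.    -0.661]
 [ 0.661  0.    -0.75 ]
 [-0.    -1.    -0.   ]]
```

```bash
python3 -m creep '[{"delta_pos":[0,0,0],"rot":[0,-0.115,0],"jaw":85},{"delta_pos":[0,0,0],"rot":[0,-0.115,0],"jaw":85},{"delta_pos":[0,0,0],"rot":[0,-0.115,0],"jaw":85},{"delta_pos":[0,0,0],"rot":[0,-0.115,0],"jaw":85},{"delta_pos":[0,0,0],"rot":[0,-0.115,0],"jaw":85},{"delta_pos":[0,0,0],"rot":[0,-0.115,0],"jaw":85},{"delta_pos":[0,0,0],"rot":[0,-0.115,0],"jaw":85},{"delta_pos":[0,0,0],"rot":[0,-0.115,0],"jaw":85},{"delta_pos":[0,0,0],"rot":[0,-0.115,0],"jaw":85},{"delta_pos":[0,0,0],"rot":[0,-0.115,0],"jaw":85}]'
python3 -m creep '[{"delta_pos":[0,15,0],"rot":[0,0,0],"jaw":50},{"delta_pos":[0,15,0],"rot":[0,0,0],"jaw":50},{"delta_pos":[0,15,0],"rot":[0,0,0],"jaw":50},{"delta_pos":[0,15,0],"rot":[0,0,0],"jaw":50},{"delta_pos":[0,0,0],"rot":[0,0,0],"jaw":50},{"delta_pos":[0,0,0],"rot":[0,0,0],"jaw":50},{"delta_pos":[0,0,0],"rot":[0,0,0],"jaw":50},{"delta_pos":[0,0,0],"rot":[0,0,0],"jaw":50},{"delta_pos":[0,0,0],"rot":[0,0,0],"jaw":50},{"delta_pos":[0,0,0],"rot":[0,0,0],"jaw":50}]'
python3 - <<'E'
from h import *
import cv2
a=arm.get_image("scene");b=arm.get_image("top")
A=cv2.resize(a[140:260,220:340],None,fx=3.2,fy=3.2,interpolation=cv2.INTER_CUBIC);B=cv2.resize(b[150:270,220:340],None,fx=3.2,fy=3.2,interpolation=cv2.INTER_CUBIC)
cv2.imwrite("pics/c2.png",np.hstack([A,B])[:,:,::-1])
E
```

```text
clock: 5.02
position: [488.3, 4.3, 231.5]
ee_rot: [-0.15, 0.691, -0.691, 0.15]
contact_force: [-0.4, -0.0, -0.2]
gripper_width: 85.0
clock: 5.85
position: [488.7, 4.4, 172.1]
ee_rot: [-0.148, 0.691, -0.691, 0.149]
contact_force: [-0.6, 1.1, 0.2]
gripper_width: 50.4
```

View pics/c2.png

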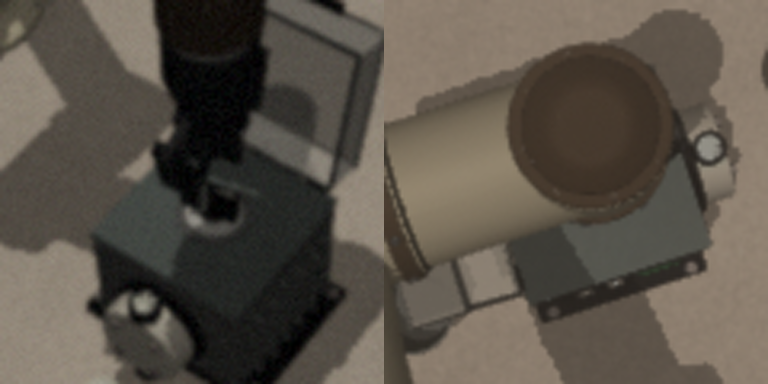

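```bash
python3 - <<'E'
from h import *
s,R=st(); p=np.array(s["position"])
for d in (-25,0,25): print(((proj("scene",p+R[:,2]*d)[0]-[220,140])*3.2).round())
print("knob",((proj("scene",[488,4.5,165])[0]-[220,140])*3.2).round(),R.round(3).tolist())
E
python3 -m creep '[{"delta_pos":[0,10,0],"rot":[0,0,0],"jaw":50},{"delta_pos":[0,10,0],"rot":[0,0,0],"jaw":50},{"delta_pos":[0,10,0],"rot":[0,0,0],"jaw":50},{"delta_pos":[0,0,0],"rot":[0,0,0],"jaw":26},{"delta_pos":[0,0,0],"rot":[0,0,0],"jaw":24},{"delta_pos":[0,0,0],"rot":[0,0,0],"jaw":22},{"delta_pos":[0,0,0],"rot":[0,0,0],"jaw":20},{"delta_pos":[0,0,0],"rot":[0,0,0],"jaw":20},{"delta_pos":[0,0,0],"rot":[0,0,0],"jaw":20},{"delta_pos":[0,0,0],"rot":[0,0,0],"jaw":20}]'
```

```text
[229. 161.]
[213. 181.]
[197. 202.]
knob [213. 186.] [[-0.912, 0.001, 0.41], [-0.41, 0.0, -0.912], [-0.001, -1.0, 0.0]]
clock: 6.78
position: [488.5, 4.3, 141.6]
ee_rot: [-0.148, 0.691, -0.691, 0.148]
contact_force: [-0.4, -0.0, 0.2]
gripper_width: 19.9
```

```bash
python3 -m creep '[{"delta_pos":[0,0,0],"rot":[0,0,0],"jaw":17},{"delta_pos":[0,0,0],"rot":[0,0,0],"jaw":16},{"delta_pos":[0,0,0],"rot":[0,0,0],"jaw":15},{"delta_pos":[0,0,0],"rot":[0,0,0],"jaw":14},{"delta_pos":[0,0,0],"rot":[0,0,0],"jaw":12},{"delta_pos":[0,0,0],"rot":[0,0,0],"jaw":8},{"delta_pos":[0,0,0],"rot":[0,0,0],"jaw":5},{"delta_pos":[0,0,0],"rot":[0,0,0],"jaw":5},{"delta_pos":[0,0,0],"rot":[0,0,0],"jaw":5},{"delta_pos":[0,0,0],"rot":[0,0,0],"jaw":5}]'
cat > r.py <<'E'
from h import *
s,R=st(); print("t",round(s["clock"],2),"yaw",round(np.arctan2(R[1,0],R[0,0])%(2*np.pi),4),"pos",np.round(s["position"],1),"F",np.round(s["contact_force"],1),"Ftool",np.round(R.T@s["contact_force"],1),"M",np.round(s["wrist_torque"],3),"w",round(s["gripper_width"],1),"q6",round(s["joints"][5],3))
E
python3 r.py
```

```text
clock: 7.62
position: [488.0, 5.3, 141.8]
ee_rot: [-0.148, 0.692, -0.691, 0.148]
contact_force: [-3.9, 5.5, 5.4]
gripper_width: 13.2
t 7.62 yaw 3.5639 pos [488.    5.3 141.8] F [-3.9  5.5  5.4] Ftool [ 1.3 -5.4 -6.6] M [ 1.855  1.105 -0.003] w 13.2 q6 1.651
```

```bash
python3 -m creep '[{"delta_pos":[0,0,-0.6],"rot":[0,0,0],"jaw":5},{"delta_pos":[0,0,-0.5],"rot":[0,0,0],"jaw":5},{"delta_pos":[0,0,0],"rot":[0,0,0],"jaw":5},{"delta_pos":[0,0,0],"rot":[0,0,0],"jaw":5},{"delta_pos":[0,0,0],"rot":[0,0.01,0],"jaw":5},{"delta_pos":[0,0,0],"rot":[0,0.01,0],"jaw":5},{"delta_pos":[0,0,0],"rot":[0,0.01,0],"jaw":5},{"delta_pos":[0,0,0],"rot":[0,0.01,0],"jaw":5},{"delta_pos":[0,0,0],"rot":[0,0.01,0],"jaw":5},{"delta_pos":[0,0,0],"rot":[0,0,0],"jaw":5}]' >/dev/null; python3 r.py
python3 -m creep '[{"delta_pos":[0,0,0],"rot":[0,0.06,0],"jaw":5},{"delta_pos":[0,0,0],"rot":[0,0.06,0],"jaw":5},{"delta_pos":[0,0,0],"rot":[0,0.06,0],"jaw":5},{"delta_pos":[0,0,0],"rot":[0,0.06,0],"jaw":5},{"delta_pos":[0,0,0],"rot":[0,0.06,0],"jaw":5},{"delta_pos":[0,0,0],"rot":[0,0.06,0],"jaw":5},{"delta_pos":[0,0,0],"rot":[0,0.06,0],"jaw":5},{"delta_pos":[0,0,0],"rot":[0,0.06,0],"jaw":5},{"delta_pos":[0,0,0],"rot":[0,0.06,0],"jaw":5},{"delta_pos":[0,0,0],"rot":[0,0.038,0],"jaw":5}]' >/dev/null; python3 r.py
```

```text
t 8.45 yaw 3.5135 pos [488.    5.5 141.8] F [-2.7  4.   4.4] Ftool [ 1.1 -4.4 -4.7] M [1.011 0.861 0.047] w 12.8 q6 1.598
t 9.28 yaw 2.9339 pos [488.    5.5 141.8] F [-2.9  4.1  5.3] Ftool [ 3.7 -5.3 -3.5] M [1.055 0.876 0.237] w 12.5 q6 1.018
```

```bash
for i in 1 2 3 4; do python3 -m creep '[{"delta_pos":[0,0,0],"rot":[0,0.02,0],"jaw":5},{"delta_pos":[0,0,0],"rot":[0,0.02,0],"jaw":5},{"delta_pos":[0,0,0],"rot":[0,0.02,0],"jaw":5},{"delta_pos":[0,0,0],"rot":[0,0.0185,0],"jaw":5},{"delta_pos":[0,0,0],"rot":[0,0,0],"jaw":5},{"delta_pos":[0,0,0],"rot":[0,0,0],"jaw":5},{"delta_pos":[0,0,0],"rot":[0,0,0],"jaw":5},{"delta_pos":[0,0,0],"rot":[0,0,0],"jaw":5},{"delta_pos":[0,0,0],"rot":[0,0,0],"jaw":5},{"delta_pos":[0,0,0],"rot":[0,0,0],"jaw":5}]' >/dev/null; python3 r.py; done
```

```text
t 10.12 yaw 2.8572 pos [488.    5.3 141.7] F [-2.9  2.3  5.3] Ftool [ 3.4 -5.3 -1.4] M [ 0.864  0.783 -0.061] w 12.6 q6 0.942
t 10.95 yaw 2.7783 pos [488.    5.2 141.8] F [-2.9  2.9  5.6] Ftool [ 3.7 -5.6 -1.7] M [ 0.738  0.742 -0.088] w 12.5 q6 0.863
t 11.78 yaw 2.6999 pos [488.    5.2 141.8] F [-3.4  1.3  4.7] Ftool [ 3.7 -4.7  0.3] M [ 0.719  0.799 -0.087] w 12.8 q6 0.785
t 12.62 yaw 2.6219 pos [487.9   5.3 141.8] F [-2.5  2.8  5.4] Ftool [ 3.6 -5.4 -1.2] M [0.838 0.817 0.021] w 13.2 q6 0.707
```

```bash
python3 -m creep '[{"delta_pos":[0,0,0],"rot":[0,0.1,0],"jaw":5},{"delta_pos":[0,0,0],"rot":[0,0.1,0],"jaw":5},{"delta_pos":[0,0,0],"rot":[0,0.1,0],"jaw":5},{"delta_pos":[0,0,0],"rot":[0,0.1,0],"jaw":5},{"delta_pos":[0,0,0],"rot":[0,0.1,0],"jaw":5},{"delta_pos":[0,0,0],"rot":[0,0.05,0],"jaw":5},{"delta_pos":[0,0,0],"rot":[0,0,0],"jaw":5},{"delta_pos":[0,0,0],"rot":[0,0,0],"jaw":5},{"delta_pos":[0,0,0],"rot":[0,0,0],"jaw":5},{"delta_pos":[0,0,0],"rot":[0,0,0],"jaw":5}]' >/dev/null; python3 r.py
for i in 1 2 3; do python3 -m creep '[{"delta_pos":[0,0,0],"rot":[0,0.02,0],"jaw":5},{"delta_pos":[0,0,0],"rot":[0,0.02,0],"jaw":5},{"delta_pos":[0,0,0],"rot":[0,0,0],"jaw":5},{"delta_pos":[0,0,0],"rot":[0,0,0],"jaw":5},{"delta_pos":[0,0,0],"rot":[0,0,0],"jaw":5},{"delta_pos":[0,0,0],"rot":[0,0,0],"jaw":5},{"delta_pos":[0,0,0],"rot":[0,0,0],"jaw":5},{"delta_pos":[0,0,0],"rot":[0,0,0],"jaw":5},{"delta_pos":[0,0,0],"rot":[0,0,0],"jaw":5},{"delta_pos":[0,0,0],"rot":[0,0,0],"jaw":5}]' >/dev/null; python3 r.py; done
```

```text
t 13.45 yaw 2.0708 pos [487.9   5.  141.8] F [-1.6  1.6  5.3] Ftool [ 2.2 -5.3  0.6] M [ 0.43   0.767 -0.222] w 12.9 q6 0.156
t 14.28 yaw 2.0315 pos [487.8   5.1 141.8] F [-3.7  1.6  5.9] Ftool [ 3.1 -5.9  2.6] M [ 0.61   0.846 -0.028] w 12.5 q6 0.116
t 15.12 yaw 1.9919 pos [487.8   5.1 141.8] F [-3.3  2.9  5.4] Ftool [ 3.9 -5.4  1.8] M [0.719 0.922 0.025] w 12.8 q6 0.077
t 15.95 yaw 1.9518 pos [487.8   5.1 141.8] F [-3.1  2.1  6.2] Ftool [ 3.1 -6.2  2.1] M [ 0.674  0.906 -0.003] w 12.7 q6 0.037
```

```bash
for i in 1 2; do python3 -m creep '[{"delta_pos":[0,0,0],"rot":[0,0.02,0],"jaw":5},{"delta_pos":[0,0,0],"rot":[0,0.015,0],"jaw":5},{"delta_pos":[0,0,0],"rot":[0,0,0],"jaw":5},{"delta_pos":[0,0,0],"rot":[0,0,0],"jaw":5},{"delta_pos":[0,0,0],"rot":[0,0,0],"jaw":5},{"delta_pos":[0,0,0],"rot":[0,0,0],"jaw":5},{"delta_pos":[0,0,0],"rot":[0,0,0],"jaw":5},{"delta_pos":[0,0,0],"rot":[0,0,0],"jaw":5},{"delta_pos":[0,0,0],"rot":[0,0,0],"jaw":5},{"delta_pos":[0,0,0],"rot":[0,0,0],"jaw":5}]' >/dev/null; python3 r.py; done
```

```text
t 16.78 yaw 1.9168 pos [487.8   5.1 141.8] F [-4.   2.5  5.8] Ftool [ 3.7 -5.8  2.9] M [0.667 0.88  0.007] w 12.8 q6 0.002
t 17.62 yaw 1.8816 pos [487.8   5.1 141.8] F [-3.7  1.4  5.9] Ftool [ 2.5 -5.9  3.1] M [ 0.637  0.864 -0.047] w 12.7 q6 -0.034
```

```bash
python3 -m creep '[{"delta_pos":[0,0,0],"rot":[0,0.04,0],"jaw":5},{"delta_pos":[0,0,0],"rot":[0,0.04,0],"jaw":5},{"delta_pos":[0,0,0],"rot":[0,0.04,0],"jaw":5},{"delta_pos":[0,0,0],"rot":[0,0.04,0],"jaw":5},{"delta_pos":[0,0,0],"rot":[0,0,0],"jaw":5},{"delta_pos":[0,0,0],"rot":[0,0,0],"jaw":5},{"delta_pos":[0,0,0],"rot":[0,0,0],"jaw":5},{"delta_pos":[0,0,0],"rot":[0,0,0],"jaw":5},{"delta_pos":[0,0,0],"rot":[0,0,0],"jaw":5},{"delta_pos":[0,0,0],"rot":[0,0,0],"jaw":5}]' >/dev/null; python3 r.py
for i in 1 2; do python3 -m creep '[{"delta_pos":[0,0,0],"rot":[0,0.02,0],"jaw":5},{"delta_pos":[0,0,0],"rot":[0,0.015,0],"jaw":5},{"delta_pos":[0,0,0],"rot":[0,0,0],"jaw":5},{"delta_pos":[0,0,0],"rot":[0,0,0],"jaw":5},{"delta_pos":[0,0,0],"rot":[0,0,0],"jaw":5},{"delta_pos":[0,0,0],"rot":[0,0,0],"jaw":5},{"delta_pos":[0,0,0],"rot":[0,0,0],"jaw":5},{"delta_pos":[0,0,0],"rot":[0,0,0],"jaw":5},{"delta_pos":[0,0,0],"rot":[0,0,0],"jaw":5},{"delta_pos":[0,0,0],"rot":[0,0,0],"jaw":5}]' >/dev/null; python3 r.py; done
```

```text
t 18.45 yaw 1.7212 pos [487.7   5.  141.8] F [-3.7  2.3  5.8] Ftool [ 2.8 -5.8  3.3] M [ 0.537  0.868 -0.051] w 12.8 q6 -0.194
t 19.28 yaw 1.6869 pos [487.7   5.1 141.8] F [-3.1  2.9  6.1] Ftool [ 3.3 -6.1  2.8] M [0.708 0.915 0.066] w 12.6 q6 -0.228
t 20.12 yaw 1.6519 pos [487.7   5.1 141.8] F [-2.9  1.1  6.7] Ftool [ 1.4 -6.7  2.8] M [0.765 0.95  0.092] w 12.8 q6 -0.263
```

```bash
python3 -m creep '[{"delta_pos":[0,0,0],"rot":[0,0.015,0],"jaw":5},{"delta_pos":[0,0,0],"rot":[0,0.015,0],"jaw":5},{"delta_pos":[0,0,0],"rot":[0,0,0],"jaw":5},{"delta_pos":[0,0,0],"rot":[0,0,0],"jaw":5},{"delta_pos":[0,0,0],"rot":[0,0,0],"jaw":5},{"delta_pos":[0,0,0],"rot":[0,0,0],"jaw":5},{"delta_pos":[0,0,0],"rot":[0,0,0],"jaw":5},{"delta_pos":[0,0,0],"rot":[0,0,0],"jaw":5},{"delta_pos":[0,0,0],"rot":[0,0,0],"jaw":5},{"delta_pos":[0,0,0],"rot":[0,0,0],"jaw":5}]' >/dev/null; python3 r.py
```

```text
t 20.95 yaw 1.6219 pos [487.7   5.1 141.8] F [-2.8  2.1  5.7] Ftool [ 2.2 -5.7  2.7] M [0.753 1.014 0.057] w 12.9 q6 -0.293
```

```bash
python3 -m creep '[{"delta_pos":[0,0,0],"rot":[0,0.015,0],"jaw":5},{"delta_pos":[0,0,0],"rot":[0,0.015,0],"jaw":5},{"delta_pos":[0,0,0],"rot":[0,0,0],"jaw":5},{"delta_pos":[0,0,0],"rot":[0,0,0],"jaw":5},{"delta_pos":[0,0,0],"rot":[0,0,0],"jaw":5},{"delta_pos":[0,0,0],"rot":[0,0,0],"jaw":5},{"delta_pos":[0,0,0],"rot":[0,0,0],"jaw":5},{"delta_pos":[0,0,0],"rot":[0,0,0],"jaw":5},{"delta_pos":[0,0,0],"rot":[0,0,0],"jaw":5},{"delta_pos":[0,0,0],"rot":[0,0,0],"jaw":5}]' >/dev/null; python3 r.py
```

```text
t 21.78 yaw 1.5915 pos [487.7   5.  141.8] F [-3.7  2.5  6.3] Ftool [ 2.5 -6.3  3.7] M [ 0.647  0.918 -0.101] w 12.7 q6 -0.324
```

```bash
python3 -m creep '[{"delta_pos":[0,0,0],"rot":[0,0.04,0],"jaw":5},{"delta_pos":[0,0,0],"rot":[0,0.04,0],"jaw":5},{"delta_pos":[0,0,0],"rot":[0,0.04,0],"jaw":5},{"delta_pos":[0,0,0],"rot":[0,0.03,0],"jaw":5},{"delta_pos":[0,0,0],"rot":[0,0,0],"jaw":5},{"delta_pos":[0,0,0],"rot":[0,0,0],"jaw":5},{"delta_pos":[0,0,0],"rot":[0,0,0],"jaw":5},{"delta_pos":[0,0,0],"rot":[0,0,0],"jaw":5},{"delta_pos":[0,0,0],"rot":[0,0,0],"jaw":5},{"delta_pos":[0,0,0],"rot":[0,0,0],"jaw":5}]' >/dev/null; python3 r.py
for i in 1 2; do python3 -m creep '[{"delta_pos":[0,0,0],"rot":[0,0.02,0],"jaw":5},{"delta_pos":[0,0,0],"rot":[0,0.015,0],"jaw":5},{"delta_pos":[0,0,0],"rot":[0,0,0],"jaw":5},{"delta_pos":[0,0,0],"rot":[0,0,0],"jaw":5},{"delta_pos":[0,0,0],"rot":[0,0,0],"jaw":5},{"delta_pos":[0,0,0],"rot":[0,0,0],"jaw":5},{"delta_pos":[0,0,0],"rot":[0,0,0],"jaw":5},{"delta_pos":[0,0,0],"rot":[0,0,0],"jaw":5},{"delta_pos":[0,0,0],"rot":[0,0,0],"jaw":5},{"delta_pos":[0,0,0],"rot":[0,0,0],"jaw":5}]' >/dev/null; python3 r.py; done
```

```text
t 22.62 yaw 1.4411 pos [487.7   5.  141.8] F [-3.3  1.6  6.1] Ftool [ 1.2 -6.1  3.5] M [ 0.635  0.892 -0.1  ] w 12.9 q6 -0.474
t 23.45 yaw 1.4065 pos [487.6   5.1 141.8] F [-3.   2.4  5.8] Ftool [ 1.9 -5.8  3.4] M [ 0.632  0.966 -0.024] w 12.8 q6 -0.509
t 24.28 yaw 1.372 pos [487.7   5.1 141.8] F [-3.5  2.2  6.5] Ftool [ 1.4 -6.5  3.9] M [0.703 0.98  0.129] w 13.1 q6 -0.543
```

```bash
python3 -m creep '[{"delta_pos":[0,0,0],"rot":[0,0.015,0],"jaw":5},{"delta_pos":[0,0,0],"rot":[0,0.01,0],"jaw":5},{"delta_pos":[0,0,0],"rot":[0,0,0],"jaw":5},{"delta_pos":[0,0,0],"rot":[0,0,0],"jaw":5},{"delta_pos":[0,0,0],"rot":[0,0,0],"jaw":5},{"delta_pos":[0,0,0],"rot":[0,0,0],"jaw":5},{"delta_pos":[0,0,0],"rot":[0,0,0],"jaw":5},{"delta_pos":[0,0,0],"rot":[0,0,0],"jaw":5},{"delta_pos":[0,0,0],"rot":[0,0,0],"jaw":5},{"delta_pos":[0,0,0],"rot":[0,0,0],"jaw":5}]' >/dev/null; python3 r.py
```

```text
t 25.12 yaw 1.3479 pos [487.6   5.1 141.8] F [-3.4  2.   5.9] Ftool [ 1.2 -5.9  3.7] M [0.731 1.045 0.253] w 13.0 q6 -0.568
```

```bash
python3 -m creep '[{"delta_pos":[0,0,0],"rot":[0,0.015,0],"jaw":5},{"delta_pos":[0,0,0],"rot":[0,0,0],"jaw":5},{"delta_pos":[0,0,0],"rot":[0,0,0],"jaw":5},{"delta_pos":[0,0,0],"rot":[0,0,0],"jaw":5},{"delta_pos":[0,0,0],"rot":[0,0,0],"jaw":5},{"delta_pos":[0,0,0],"rot":[0,0,0],"jaw":5},{"delta_pos":[0,0,0],"rot":[0,0,0],"jaw":5},{"delta_pos":[0,0,0],"rot":[0,0,0],"jaw":5},{"delta_pos":[0,0,0],"rot":[0,0,0],"jaw":5},{"delta_pos":[0,0,0],"rot":[0,0,0],"jaw":5}]' >/dev/null; python3 r.py
```

```text
t 25.95 yaw 1.3329 pos [487.6   5.  141.8] F [-2.7  1.5  5.9] Ftool [ 0.8 -5.9  3. ] M [0.578 0.976 0.267] w 12.5 q6 -0.583
```

```bash
python3 -m creep '[{"delta_pos":[0,0,0],"rot":[0,-0.11,0],"jaw":5},{"delta_pos":[0,0,0],"rot":[0,-0.11,0],"jaw":5},{"delta_pos":[0,0,0],"rot":[0,-0.11,0],"jaw":5},{"delta_pos":[0,0,0],"rot":[0,-0.11,0],"jaw":5},{"delta_pos":[0,0,0],"rot":[0,-0.11,0],"jaw":5},{"delta_pos":[0,0,0],"rot":[0,-0.11,0],"jaw":5},{"delta_pos":[0,0,0],"rot":[0,-0.11,0],"jaw":5},{"delta_pos":[0,0,0],"rot":[0,-0.11,0],"jaw":5},{"delta_pos":[0,0,0],"rot":[0,-0.11,0],"jaw":5},{"delta_pos":[0,0,0],"rot":[0,-0.11,0],"jaw":5}]' >/dev/null; python3 r.py
python3 -m creep '[{"delta_pos":[0,0,0],"rot":[0,-0.06,0],"jaw":5},{"delta_pos":[0,0,0],"rot":[0,-0.06,0],"jaw":5},{"delta_pos":[0,0,0],"rot":[0,-0.05,0],"jaw":5},{"delta_pos":[0,0,0],"rot":[0,-0.05,0],"jaw":5},{"delta_pos":[0,0,0],"rot":[0,0,0],"jaw":5},{"delta_pos":[0,0,0],"rot":[0,0,0],"jaw":5},{"delta_pos":[0,0,0],"rot":[0,0,0],"jaw":5},{"delta_pos":[0,0,0],"rot":[0,0,0],"jaw":5},{"delta_pos":[0,0,0],"rot":[0,0,0],"jaw":5},{"delta_pos":[0,0,0],"rot":[0,0,0],"jaw":5}]' >/dev/null; python3 r.py
```

```text
t 26.78 yaw 2.4365 pos [487.9   5.1 141.8] F [-1.7  2.2  6.1] Ftool [ 2.7 -6.1 -0.6] M [ 0.709  0.82  -0.152] w 12.8 q6 0.521
t 27.62 yaw 2.652 pos [488.    5.3 141.8] F [-2.7  2.   6.3] Ftool [ 3.4 -6.3 -0.5] M [0.75  0.832 0.056] w 13.0 q6 0.737
```

```bash
python3 -m creep '[{"delta_pos":[0,0,0],"rot":[0,0,0],"jaw":16},{"delta_pos":[0,0,0],"rot":[0,0,0],"jaw":20},{"delta_pos":[0,0,0],"rot":[0,0,0],"jaw":30},{"delta_pos":[0,0,0],"rot":[0,0,0],"jaw":40},{"delta_pos":[0,0,0],"rot":[0,0,0],"jaw":40},{"delta_pos":[0,0,0],"rot":[0,0,0],"jaw":40},{"delta_pos":[0,-10,0],"rot":[0,0,0],"jaw":40},{"delta_pos":[0,-15,0],"rot":[0,0,0],"jaw":40},{"delta_pos":[0,-20,0],"rot":[0,0,0],"jaw":40},{"delta_pos":[0,-30,0],"rot":[0,0,0],"jaw":40}]' >/dev/null; python3 r.py
```

```text
t 28.45 yaw 2.6513 pos [486.3   4.9 215. ] F [ 0.6 -0.4 -0.5] Ftool [-0.8  0.5  0.1] M [ 0.08  -0.112  0.01 ] w 40.2 q6 0.736
```

```bash
python3 -m creep '[{"delta_pos":[0,-32,0],"rot":[0,-0.117,0],"jaw":0},{"delta_pos":[0,-32,0],"rot":[0,-0.117,0],"jaw":0},{"delta_pos":[0,-32,0],"rot":[0,-0.117,0],"jaw":0},{"delta_pos":[0,0,0],"rot":[0,-0.117,0],"jaw":0},{"delta_pos":[0,0,0],"rot":[0,-0.117,0],"jaw":0},{"delta_pos":[0,0,0],"rot":[0,-0.117,0],"jaw":0},{"delta_pos":[0,0,0],"rot":[0,-0.117,0],"jaw":0},{"delta_pos":[0,0,0],"rot":[0,0,0],"jaw":0},{"delta_pos":[0,0,0],"rot":[0,0,0],"jaw":0},{"delta_pos":[0,0,0],"rot":[0,0,0],"jaw":0}]' >/dev/null; python3 r.py
python3 -m creep '[{"delta_pos":[0,0,-25],"rot":[0,0,0],"jaw":0},{"delta_pos":[0,0,-25],"rot":[0,0,0],"jaw":0},{"delta_pos":[0,0,-25],"rot":[0,0,0],"jaw":0},{"delta_pos":[0,0,-25],"rot":[0,0,0],"jaw":0},{"delta_pos":[0,0,-25],"rot":[0,0,0],"jaw":0},{"delta_pos":[0,0,-25],"rot":[0,0,0],"jaw":0},{"delta_pos":[0,0,-25],"rot":[0,0,0],"jaw":0},{"delta_pos":[0,0,-25],"rot":[0,0,0],"jaw":0},{"delta_pos":[0,0,0],"rot":[0,0,0],"jaw":0},{"delta_pos":[0,0,0],"rot":[0,0,0],"jaw":0}]' >/dev/null; python3 r.py
python3 - <<'E'
from h import *
import cv2
a=arm.get_image("scene");b=arm.get_image("top")
A=cv2.resize(a[60:260,220:360],None,fx=2.7,fy=2.7,interpolation=cv2.INTER_CUBIC);B=cv2.resize(b[100:300,200:340],None,fx=2.7,fy=2.7,interpolation=cv2.INTER_CUBIC)
cv2.imwrite("pics/c3.png",np.hstack([A,B])[:,:,::-1]); cv2.imwrite("pics/scene3.png",a[:,:,::-1]); cv2.imwrite("pics/top3.png",b[:,:,::-1])
s,R=st(); d=np.array(s["position"])[:2]-[488,5.2]; c,q=np.cos(.328),np.sin(.328); print("pump xy",c*d[0]+q*d[1],-q*d[0]+c*d[1])
E
```

```text
t 29.28 yaw 3.4683 pos [487.8   5.2 312.2] F [-0.3  0.7  0.6] Ftool [ 0.1 -0.6 -0.7] M [0.029 0.042 0.008] w 0.2 q6 1.553
t 30.12 yaw 3.4717 pos [422.9 195.4 312.2] F [-0.8  0.3  0. ] Ftool [ 0.6 -0.  -0.5] M [ 0.024 -0.012 -0.013] w -0.2 q6 1.118
pump xy -0.41730319092421553 199.83546622234792
```

View pics/c3.png

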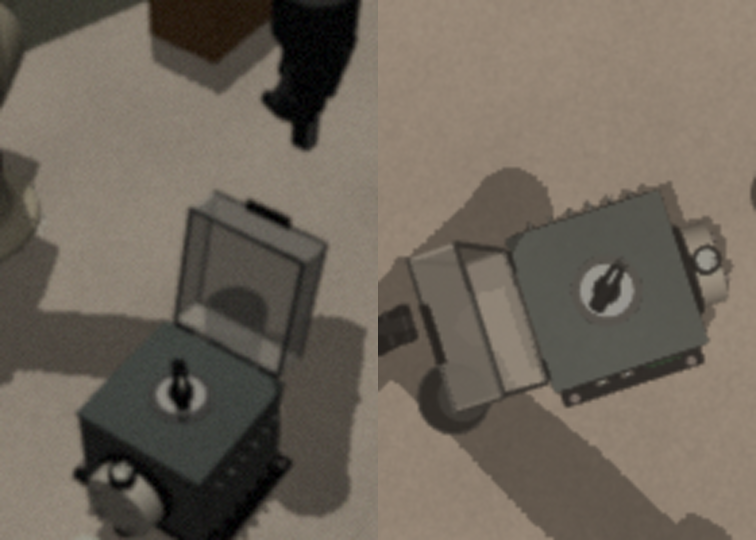

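```bash
python3 - <<'E'
from h import *
import cv2
c0=np.array([488,5.2])
for cam in ("top","scene"):
  for n in (0,3):
    g=cv2.cvtColor(cv2.imread(f"pics/{cam}{n}.png"),cv2.COLOR_BGR2GRAY)
    U=8; p0=np.round(proj(cam,[*c0,140])[0]).astype(int)-16
    big=np.clip(cv2.resize(g[p0[1]:p0[1]+32,p0[0]:p0[0]+32],None,fx=U,fy=U).astype(float),40,85)
    res=[]
    for x in np.arange(-4,5,2):
     for y in np.arange(-4,5,2):
      for a in np.arange(-1,.9,.04):
        L=[(sx*22,sy*7,z) for sx in(1,-1) for sy in(1,-1) for z in(135,165)]
        q=(proj(cam,P((c0[0]+x,c0[1]+y,a),L))-p0+.5)*U
        m=cv2.fillConvexPoly(np.zeros(big.shape,np.uint8),cv2.convexHull(q.astype(np.int32)),1)
        d=cv2.dilate(m,np.ones((17,17)))-m
        res.append((big[d>0].mean()-big[m>0].mean(),x,y,a))
    res.sort(reverse=True); print(cam,n,np.round(res[0],2),np.mean([r[3] for r in res[:8]]).round(3))
E
python3 -m creep '[{"delta_pos":[0,26,0],"rot":[0,0,0],"jaw":0},{"delta_pos":[0,26,0],"rot":[0,0,0],"jaw":0},{"delta_pos":[0,25,0],"rot":[0,0,0],"jaw":0},{"delta_pos":[0,0,8],"rot":[0,0,0],"jaw":0},{"delta_pos":[0,0,12],"rot":[0,0,0],"jaw":0},{"delta_pos":[0,0,12],"rot":[0,0,0],"jaw":0},{"delta_pos":[0,0,8],"rot":[0,0,0],"jaw":0},{"delta_pos":[0,-1,8],"rot":[0,0,0],"jaw":0},{"delta_pos":[0,-1,8],"rot":[0,0,0],"jaw":0},{"delta_pos":[0,-1,8],"rot":[0,0,0],"jaw":0}]' >/dev/null; python3 r.py
```

```text
top 0 [21.57  0.    0.    0.44] 0.475
top 3 [20.51  0.    0.   -0.48] -0.485
t 31.05 yaw 3.4713 pos [445.7 134.4 242.4] F [-6.1  5.4 16.3] Ftool [  3.9 -16.4  -7.2] M [ 1.192  1.658 -0.023] w -0.0 q6 1.256Traceback (most recent call last):
  File "<stdin>", line 14, in <module>
  File "h.py", line 6, in proj
    k=arm.calibration(c); p=(np.array(k["R"])@np.atleast_2d(X).T).T+k["t"]
ValueError: time passes only in moves, steps and waits
```

Run:
```python
from h import *
import cv2
a=arm.get_image("scene");b=arm.get_image("top")
A=cv2.resize(a[60:260,220:360],None,fx=2.7,fy=2.7,interpolation=cv2.INTER_CUBIC);B=cv2.resize(b[100:300,200:340],None,fx=2.7,fy=2.7,interpolation=cv2.INTER_CUBIC)
cv2.imwrite("pics/c4.png",np.hstack([A,B])[:,:,::-1])
```

```text
(no output)
```

View pics/c4.png

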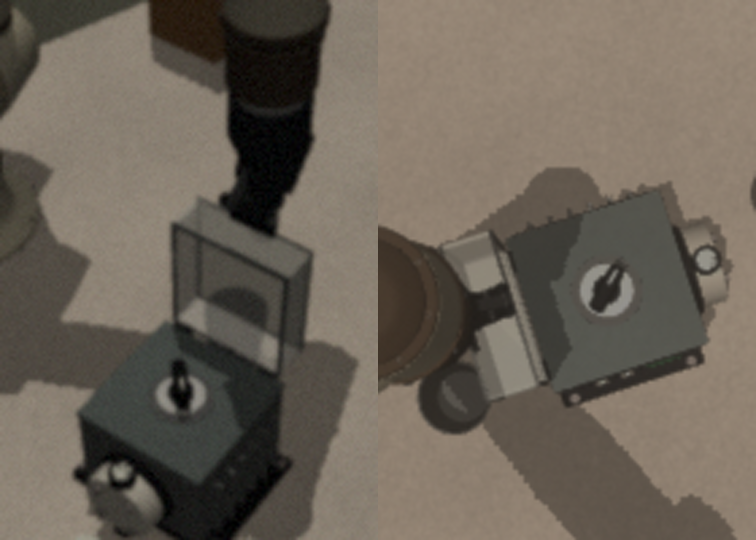

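```bash
python3 -m creep '[{"delta_pos":[0,-5,0],"rot":[0,0,0],"jaw":0},{"delta_pos":[0,-4,2],"rot":[0,0,0],"jaw":0},{"delta_pos":[0,-2,5],"rot":[0,0,0],"jaw":0},{"delta_pos":[0,-1,5],"rot":[0,0,0],"jaw":0},{"delta_pos":[0,-1,5],"rot":[0,0,0],"jaw":0},{"delta_pos":[0,0,5],"rot":[0,0,0],"jaw":0},{"delta_pos":[0,0,0],"rot":[0,0,0],"jaw":0},{"delta_pos":[0,0,0],"rot":[0,0,0],"jaw":0},{"delta_pos":[0,0,0],"rot":[0,0,0],"jaw":0},{"delta_pos":[0,0,0],"rot":[0,0,0],"jaw":0}]' >/dev/null; python3 r.py
```

```text
t 31.98 yaw 3.4707 pos [450.8 112.9 250.9] F [0.4 0.5 0.3] Ftool [-0.5 -0.3 -0.4] M [ 0.04  -0.002  0.018] w -0.1 q6 1.303
```

```bash
python3 -m creep '[{"delta_pos":[0,0,7],"rot":[0,0,0],"jaw":0},{"delta_pos":[0,0,7],"rot":[0,0,0],"jaw":0},{"delta_pos":[0,0,7],"rot":[0,0,0],"jaw":0},{"delta_pos":[0,1,7],"rot":[0,0,0],"jaw":0},{"delta_pos":[0,1,7],"rot":[0,0,0],"jaw":0},{"delta_pos":[0,2,7],"rot":[0,0,0],"jaw":0},{"delta_pos":[0,2,7],"rot":[0,0,0],"jaw":0},{"delta_pos":[0,2,7],"rot":[0,0,0],"jaw":0},{"delta_pos":[0,0,0],"rot":[0,0,0],"jaw":0},{"delta_pos":[0,0,0],"rot":[0,0,0],"jaw":0}]' >/dev/null; python3 r.py
python3 - <<'E'
from h import *
import cv2
a=arm.get_image("scene");b=arm.get_image("top")
A=cv2.resize(a[60:260,220:360],None,fx=2.7,fy=2.7,interpolation=cv2.INTER_CUBIC);B=cv2.resize(b[100:300,200:340],None,fx=2.7,fy=2.7,interpolation=cv2.INTER_CUBIC)
cv2.imwrite("pics/c5.png",np.hstack([A,B])[:,:,::-1])
E
```

```text
t 32.82 yaw 3.4695 pos [468.7  59.4 242.5] F [-0.1 -0.2 -0.2] Ftool [0.2 0.2 0.1] M [-0.037  0.022 -0.033] w -0.0 q6 1.428
```

View pics/c5.png

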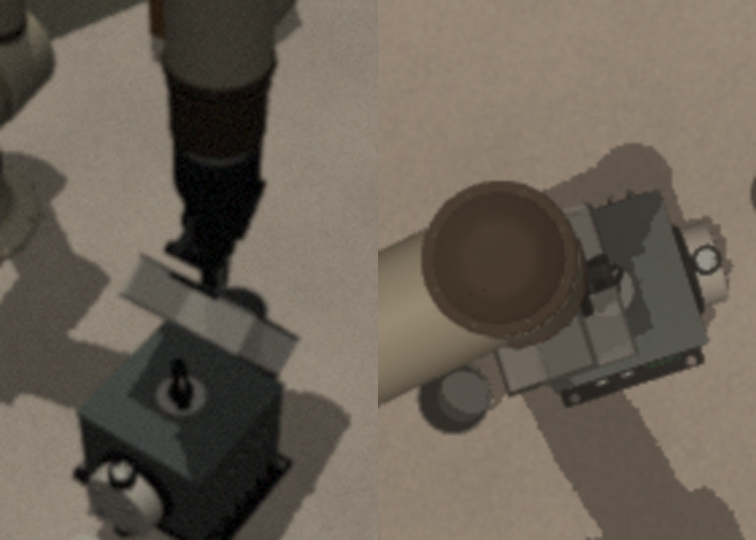

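```bash
python3 -m creep '[{"delta_pos":[0,2.5,6.5],"rot":[0,0,0],"jaw":0},{"delta_pos":[0,2.5,6.5],"rot":[0,0,0],"jaw":0},{"delta_pos":[0,2.7,6.5],"rot":[0,0,0],"jaw":0},{"delta_pos":[0,3,6.5],"rot":[0,0,0],"jaw":0},{"delta_pos":[0,3.5,6.5],"rot":[0,0,0],"jaw":0},{"delta_pos":[0,4.3,5.5],"rot":[0,0,0],"jaw":0},{"delta_pos":[0,4.5,5.5],"rot":[0,0,0],"jaw":0},{"delta_pos":[0,4.8,5],"rot":[0,0,0],"jaw":0},{"delta_pos":[0,5,5],"rot":[0,0,0],"jaw":0},{"delta_pos":[0,5,5],"rot":[0,0,0],"jaw":0}]' >/dev/null; python3 r.py
python3 -m creep '[{"delta_pos":[0,5,4],"rot":[0,0,0],"jaw":0},{"delta_pos":[0,5,4],"rot":[0,0,0],"jaw":0},{"delta_pos":[0,5,4],"rot":[0,0,0],"jaw":0},{"delta_pos":[0,5,4],"rot":[0,0,0],"jaw":0},{"delta_pos":[0,4,3],"rot":[0,0,0],"jaw":0},{"delta_pos":[0,3,0],"rot":[0,0,0],"jaw":0},{"delta_pos":[0,2,0],"rot":[0,0,0],"jaw":0},{"delta_pos":[0,0,0],"rot":[0,0,0],"jaw":0},{"delta_pos":[0,0,0],"rot":[0,0,0],"jaw":0},{"delta_pos":[0,0,0],"rot":[0,0,0],"jaw":0}]' >/dev/null; python3 r.py
```

```text
t 33.75 yaw 3.4707 pos [488.1   4.3 204.8] F [0.7 0.3 1.1] Ftool [-0.8 -1.1 -0.1] M [ 0.062 -0.112  0.033] w -0.0 q6 1.558
t 34.58 yaw 3.471 pos [494.2 -13.  176.7] F [0.5 0.4 0. ] Ftool [-0.6 -0.  -0.2] M [-0.015 -0.002  0.034] w 0.1 q6 1.597
```

Press gently until force shows it is seated.

```bash
python3 -m creep '[{"delta_pos":[0,1,0],"rot":[0,0,0],"jaw":0},{"delta_pos":[0,1,0],"rot":[0,0,0],"jaw":0},{"delta_pos":[0,1,0],"rot":[0,0,0],"jaw":0},{"delta_pos":[0,1,0],"rot":[0,0,0],"jaw":0},{"delta_pos":[0,0,0],"rot":[0,0,0],"jaw":0},{"delta_pos":[0,0,0],"rot":[0,0,0],"jaw":0},{"delta_pos":[0,0,0],"rot":[0,0,0],"jaw":0},{"delta_pos":[0,0,0],"rot":[0,0,0],"jaw":0},{"delta_pos":[0,0,0],"rot":[0,0,0],"jaw":0},{"delta_pos":[0,0,0],"rot":[0,0,0],"jaw":0}]' >/dev/null; python3 r.py
```

```text
t 35.42 yaw 3.4716 pos [494.5 -13.2 174.5] F [-3.7  0.8  9.3] Ftool [ 3.3 -9.3 -1.9] M [ 0.278  1.102 -0.004] w -0.3 q6 1.598
```

```bash
python3 -m creep '[{"delta_pos":[0,0.7,0],"rot":[0,0,0],"jaw":0},{"delta_pos":[0,0.7,0],"rot":[0,0,0],"jaw":0},{"delta_pos":[0,0,0],"rot":[0,0,0],"jaw":0},{"delta_pos":[0,0,0],"rot":[0,0,0],"jaw":0},{"delta_pos":[0,0,0],"rot":[0,0,0],"jaw":0},{"delta_pos":[0,0,0],"rot":[0,0,0],"jaw":0},{"delta_pos":[0,0,0],"rot":[0,0,0],"jaw":0},{"delta_pos":[0,0,0],"rot":[0,0,0],"jaw":0},{"delta_pos":[0,0,0],"rot":[0,0,0],"jaw":0},{"delta_pos":[0,0,0],"rot":[0,0,0],"jaw":0}]' >/dev/null; python3 r.py
python3 -m creep '[{"delta_pos":[0,-10,0],"rot":[0,0,0],"jaw":0},{"delta_pos":[0,-25,0],"rot":[0,0,0],"jaw":0},{"delta_pos":[0,-30,0],"rot":[0,0,0],"jaw":0},{"delta_pos":[0,-30,0],"rot":[0,0,0],"jaw":0},{"delta_pos":[0,-10,-25],"rot":[0,0,0],"jaw":0},{"delta_pos":[0,0,-30],"rot":[0,0,0],"jaw":0},{"delta_pos":[0,0,-30],"rot":[0,0,0],"jaw":0},{"delta_pos":[0,0,-30],"rot":[0,0,0],"jaw":0},{"delta_pos":[0,0,-30],"rot":[0,0,0],"jaw":0},{"delta_pos":[0,0,-30],"rot":[0,0,0],"jaw":0}]' >/dev/null
python3 -m creep '[{"delta_pos":[0,0,-30],"rot":[0,0,0],"jaw":0},{"delta_pos":[0,0,0],"rot":[0,0,0],"jaw":0},{"delta_pos":[0,0,0],"rot":[0,0,0],"jaw":0},{"delta_pos":[0,0,0],"rot":[0,0,0],"jaw":0},{"delta_pos":[0,0,0],"rot":[0,0,0],"jaw":0},{"delta_pos":[0,0,0],"rot":[0,0,0],"jaw":0},{"delta_pos":[0,0,0],"rot":[0,0,0],"jaw":0},{"delta_pos":[0,0,0],"rot":[0,0,0],"jaw":0},{"delta_pos":[0,0,0],"rot":[0,0,0],"jaw":0},{"delta_pos":[0,0,0],"rot":[0,0,0],"jaw":0}]' >/dev/null; python3 r.py
python3 - <<'E'
from h import *
import cv2
a=arm.get_image("scene");b=arm.get_image("top")
A=cv2.resize(a[130:310,170:350],None,fx=2.2,fy=2.2,interpolation=cv2.INTER_CUBIC);B=cv2.resize(b[120:300,210:390],None,fx=2.2,fy=2.2,interpolation=cv2.INTER_CUBIC)
cv2.imwrite("pics/c6.png",np.hstack([A,B])[:,:,::-1])
for t in ("cup","bottle","brush","cover_edge"): print(t,[(np.round(d["location"],1).tolist(),round(d["p"],2)) for d in arm.find_in("top",t)[:2]])
for c,o in (("scene",(170,130)),("top",(210,120))):
  print(c,((proj(c,P((488,5.2,.328),[(x,-63,174.5) for x in (-65,0,65)]))-o)*2.2).round())
E
```

```text
t 36.25 yaw 3.4721 pos [494.5 -13.2 174.4] F [-6.6  1.5 16.6] Ftool [  5.7 -16.6  -3.5] M [0.521 1.985 0.008] w 0.3 q6 1.597
t 37.92 yaw 3.4702 pos [428.  180.5 276.1] F [ 0.1 -0.9  0.2] Ftool [ 0.2 -0.2  0.9] M [-0.015 -0.066 -0.006] w 0.0 q6 1.149
cup []
bottle [([355.3, 167.7], 0.93)]
brush [([365.5, 213.4], 0.97)]
cover_edge [([283.1, 206.1], 0.9)]
scene [[181. 153.]
 [225. 179.]
 [270. 205.]]
top [[237. 227.]
 [219. 170.]
 [201. 113.]]
```

View pics/c6.png

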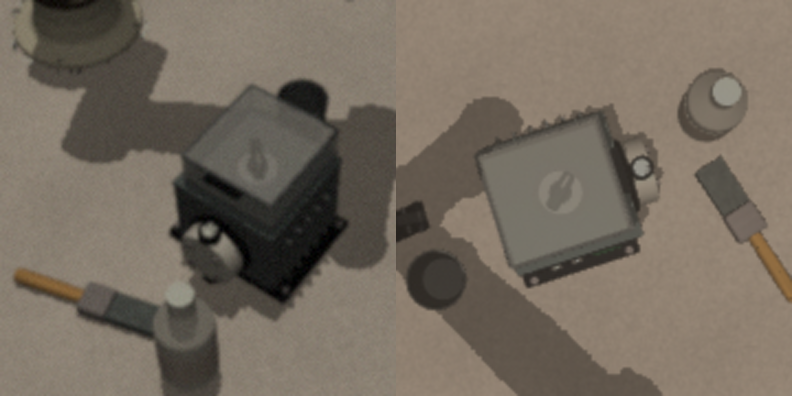

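```bash
python3 -c "
from bench import arm
print(arm.job_done())"
```

```text
the job is handed in; nothing more can be done
None
```

I turned the knob clockwise to its stop, turned it back four clicks and let go. Then I swung the clear cover shut and handed the job in at about 38 s of the 70 s allowed.

**Stop:** I found it about 7 clicks from the start. The torque rose steadily to a measured 0.27 N m, against the 0.6 N m limit and clearly above the earlier click peaks. I didn't press harder to confirm it. The knob went through the 5- and 6-click positions with no stop, so 7 was the only possibility left.

**Setting:** The hand's turn came to 4.0 clicks back from the stop. A before-and-after fit of the grip in the top camera shows a net −0.96 rad, or 3.05 clicks, where 7 − 4 = 3 is expected. The same fit in the scene camera crashed, so only the top view confirms the angle.

**Cover:** It seated at 174.4 mm under a 17 N press, against 174.5 mm when fully shut, and it looked shut in both cameras after I pulled back. At the first push the cover's lip pressed up on the tool with about 16 N. I raised the path and it went freely.

**Bottle, cup and brush:** The bottle and brush were found within about 3 pixels of their starting places. The network missed the cup in the last top picture, but by eye it stands where it was. Nothing was touching the robot at the end.

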